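# Assemble the corrosion test cell

### The arm

A 6-joint arm with a two-finger parallel gripper is mounted at the origin on the work surface. World frame = base frame: x ahead of the robot, y to its left, z up, the work surface at z = 0. Lengths are in mm, angles in rad, forces in N, time in s.
With the tool pointing down it reaches from about 400 to 925 mm from the base axis. Payload 12.5 kg.
Tool frame: the origin (TCP) lies between the finger pads; the fingertips stand 19 mm ahead of it and the grasp point (between the pads) is the TCP; z points along the fingers, y is the line along which they close (so a half turn about z gives the same grasp; the last joint's range is limited). The gripper opens to 95 mm and grips with 3 to 60 N. Pads are 20 mm wide; open, the fingers measure 119 mm over their backs; the gripper's body (75 mm by 180 mm) begins 59 mm behind the grasp point.
Start: joints at [1.211, 0.491, 1.559, -0, 1.092, -0.106], TCP at [156.91, 605.001, 213.261] pointing down, gripper open.
Joint ranges: [-3.1, 3.1], [-0.84, 2.19], [0.05, 2.79], [-1.13, 4.28], [0.06, 2.93], [-2.69, 2.69]. Speed limits (rad/s): [2.22, 2.22, 2.79, 3.14, 3.14, 3.14].

### API

Orientations are given as a unit quaternion [x, y, z, w].
In Python, from cell import r gives the robot as it stands.
- The arm moves only by the tool move_arm, never from a script. Its argument "motion" is a list of rows, each a list of 6 numbers: the shift along the tool's x, y, z in mm, then the turn, a rotation vector about the tool's x, y, z in degrees. A call has 1 to 12 rows; each row shifts and turns the commanded pose from where the row before left it, along the tool's axes as they then stand; what a row does not reach is not made up. A row lasts 1/10 s, in which the tool goes at most 50 mm and 8.59 degrees, less where a joint would pass 70% of its speed; a pose out of reach is approached as far as the arm can. A call is refused whole if a number of a shift passes 50 or a number of a turn 8.59, either way. A call with a gripper value outside its range is refused whole. "fingers" is the opening, from 0 (shut) to 1 (fully open), set as the call begins (left out, the last holds). The fingers move at their own pace and stop on an object; "newtons" is the grip in N (left out, the last holds). Time passes only in rows, so rows that do not move let the fingers close. It gives the time, the measured TCP pose, the force, the opening and the grip force at its end, in the units of the state.
- r.read_state(): the state, without advancing time (a new reading comes with each control period).
- r.grab_frame(name): name is "scene" or "top" or "wrist"; returns a dict with "image" (384x512x3 uint8, red, green, blue), "z_map" (384x512 float32, mm along the optical axis (not along the pixel's ray), 0 where there is no reading), "intrinsics" (3x3 intrinsics, pixels), "R" (3x3) and "t" (3): a world point X has camera coordinates R X + t; the wrist camera has in their place "mount" (4x4, takes a point from camera to tool coordinates, whose origin is the TCP and whose axes are the flange's). Camera axes: x right, y down, z forward; pixel columns grow to the right and rows downward; lengths in mm; the calibration is good to about 2 mm. A picture is of the moment at which its call begins: read the wrist's pose just before it.
- r.hand_in(): hands the job in; it is judged then, once.
The state is a dict: "time_s": time; "q": joint angles; "joint_vel": joint speeds; "joint_efforts": joint torques, N m; "position": TCP position; "tool_rot": TCP orientation; "force": force on the tool from outside, world axes, zero at the start; "torque": the same for the moment, N m; "grip_width": opening from 0.0 (shut) to 1.0 (fully open); "finger_force": force on a finger pad.
Only numpy, scipy, OpenCV 4.12 (cv2) and the standard library are available. Lean on these libraries where they do the work, as an engineer would, in place of code of your own. Each camera call takes 0.05 s, during which the arm holds its last target. There are 200 camera calls.

### The job

Assemble the corrosion test cell on the heating block, one part at a time and from the bottom up: stand the white beaker in the block's cup, then the specimen stand upright in the beaker, then the ring lid properly seated on the beaker with the stand's knob coming up through its hole, and last the black cap over the knob so that it sits squarely in the middle of the lid. Let go of each part once it is in place, do not tip any part over, and leave the jar, the spanner and the meter where they are.

Things in the scene. Friction and masses are not known exactly. Their poses are not given: they have to be found in the camera images.
- block: Heating block, fixed: grey housing 150 x 130 mm (x, y), 45 mm high, with a round open aluminium cup in the middle of its top. Cup: 96 mm outside, 80 mm bore, rim 73 mm and inner floor 49 mm above the bench. Origin: centre of the underside, on the bench, below the cup's axis; z up. Display and knob on its -x face.
- liner: White plastic beaker, open on top: 64 mm outside, 56 mm inside, 75 mm high, floor 5 mm thick, 0.15 kg, round, starts upright on the bench. Origin: centre of the underside, z up. In the block's cup its origin is 49 mm above the block's (8 mm play all round) and its rim 51 mm above the cup's rim.
- stand: Specimen stand, 110 mm high, 0.16 kg, round, starts upright: steel foot 40 mm across, 6 mm thick; 10 mm stem with two copper discs 34 mm across (up to 54 mm height); steel knob 14 mm across from 88 to 110 mm. Origin: centre of the underside, z up. In the beaker its origin is 5 mm above the beaker's (8 mm play); its knob ends 40 mm above the rim.
- lid: Aluminium ring lid, 18 mm high, 0.13 kg, round: flange 68 mm across, 12 mm thick, over a plug 45 mm across, 6 mm deep; 30 mm hole right through. Starts plug down, as it is to be placed. Origin: centre of the plug's underside, z up. Seated: plug in the beaker's mouth (5.5 mm play), flange on its rim, origin 69 mm above the beaker's; the knob ends 28 mm above the lid.
- cap: Black plastic cap, round, closed on top and open below: 48 mm outside, 38 mm bore, 44 mm high, 38 mm deep inside, 0.08 kg. Starts open side down, as it is to be placed. Origin: centre of its lower, open edge, z up. Over the knob, its edge rests on the lid's top: cap origin 18 mm above the lid's.
- jar: Bystander: closed amber glass jar, 52 mm across, 85 mm high. Origin: centre of its underside. Loose; to be left alone.
- spanner: Bystander: steel spanner 170 mm long, lying flat along its x axis. Origin: centre of its underside. Loose; to be left alone.
- meter: Bystander: small blue digital meter, 80 x 110 mm (x, y), 45 mm high. Origin: centre of its underside. Loose; to be left alone.
Mind the look-alikes: they are no part of the job. Leave any purple look-alike of the stand alone. There is more than one size of the block; the one meant has the size given above.

How it is judged (in metres and radians):
On the way, in this order (a step that is already met when the one before it is completed fails the run):
1. the beaker stands in the heating block's cup, released (horizontal distance between liner and block below 0.011 m and z of liner in the frame of block between 0.045 and 0.053 m and angle between liner's own z axis and vertical below 0.1 rad and contact force between the fingers and liner below 0.3 N), for 0.2 s.
2. the specimen stand stands in the beaker, released (horizontal distance between liner and block below 0.011 m and z of liner in the frame of block between 0.045 and 0.053 m and angle between each of liner, stand's own z axis and vertical below 0.1 rad and horizontal distance between stand and liner below 0.011 m and z of stand in the frame of liner between 0.001 and 0.009 m and contact force between the fingers and stand below 0.3 N), for 0.2 s.
3. the ring lid is seated on the beaker with the stand's knob through its hole, released (horizontal distance between liner and block below 0.011 m and z of liner in the frame of block between 0.045 and 0.053 m and angle between each of liner, stand, lid's own z axis and vertical below 0.1 rad and horizontal distance between stand and liner below 0.011 m and z of stand in the frame of liner between 0.001 and 0.009 m and horizontal distance between lid and liner below 0.009 m and z of lid in the frame of liner between 0.065 and 0.073 m and contact force between the fingers and lid below 0.3 N), for 0.2 s.
4. the cap covers the knob and sits on the lid, released (horizontal distance between liner and block below 0.011 m and z of liner in the frame of block between 0.045 and 0.053 m and angle between each of liner, stand, lid, cap's own z axis and vertical below 0.1 rad and horizontal distance between stand and liner below 0.011 m and z of stand in the frame of liner between 0.001 and 0.009 m and horizontal distance between lid and liner below 0.009 m and z of lid in the frame of liner between 0.065 and 0.073 m and horizontal distance between cap and lid below 0.011 m and z of cap in the frame of lid between 0.014 and 0.022 m and contact force between the fingers and cap below 0.3 N), for 0.2 s.
At the end, for the whole second after the job is handed in: All parts upright (0.1 rad), released, still (0.02 m/s), each within 4 mm of its seated height: beaker within 11 mm of the cup's axis, stand within 11 mm and lid within 9 mm of the beaker's axis, cap within 11 mm of the lid's axis (all of step 4 and linear speed of each of liner, stand, lid, cap below 0.02 m/s and contact force between the fingers and liner below 0.3 N and contact force between the fingers and stand below 0.3 N and contact force between the fingers and lid below 0.3 N); the robot touches nothing.
It fails at once if the amber jar is shifted by more than 30 mm (distance of jar from where it was at the start of the episode above 0.03 m).
It fails at once if the spanner is shifted by more than 30 mm (distance of spanner from where it was at the start of the episode above 0.03 m).
It fails at once if the digital meter is shifted by more than 30 mm (distance of meter from where it was at the start of the episode above 0.03 m).
It fails at once if a part of the cell is tipped over (angle between any of liner, stand, lid, cap's own z axis and vertical above 0.9 rad).
It also fails if it takes over 128 s, if anything falls off the work surface, if the arm or the gripper's body presses on something with over 40 N, if the wrist force passes 120 N, or if a joint passes its speed limit or range.

## Working session

There is one attempt and no reset: what is moved stays moved. The work goes in short steps, Python scripts to look and compute and a tool call to move; the robot and the scene stay as the last step left them, time stands still between calls to the robot, and variables do not carry over. Pictures are saved under pics/ and viewed, at most 14 in all, crops included, and the job is handed in when it is done.

Besides the shell and the picture viewer there is one more tool, called after "Call:" in YAML: its name, and indented under it one key for each argument. move_arm: Moves the arm, as the interface text tells. Its arguments: {"type":"object","properties":{"motion":{"type":"array"},"fingers":{"type":"number"},"newtons":{"type":"number"}},"required":["motion"]}

```bash
ls; mkdir -p pics
python3 - <<'E'
from cell import r
import cv2,numpy as np,pickle
print(r.read_state())
for n in("scene","top"):
    f=r.grab_frame(n); pickle.dump(f,open(n+".pkl","wb")); cv2.imwrite(f"pics/{n}0.png",f["image"][:,:,::-1])
    print(n,f["intrinsics"],f["R"],f["t"],(f["z_map"]>0).mean())
E
```

```text
pics
{'time_s': 0.0, 'q': array([ 1.21142110e+00,  4.91566660e-01,  1.55946435e+00, -3.69250542e-06,
        1.09169123e+00, -1.05639947e-01]), 'joint_vel': array([ 0.00036644, -0.00014245, -0.00095831, -0.00027771, -0.00153586,
        0.00079734]), 'joint_efforts': array([-1.55176684e-03, -6.12601376e+01, -2.58173543e+01,  6.92364480e-02,
        4.81597404e-02, -8.17118575e-05]), 'position': array([156.80277477, 604.75174367, 212.65220654]), 'tool_rot': array([ 1.26526720e-01,  9.91963039e-01, -5.49972321e-04, -1.28544748e-04]), 'force': array([ 0.03392608,  0.19352561, -0.13492524]), 'torque': array([0.02093067, 0.00826264, 0.03007488]), 'finger_force': 0.0, 'grip_width': 1.0000976760664397}
scene [[347.22842373   0.         247.96383314]
 [  0.         347.22842373 191.94996072]
 [  0.           0.           1.        ]] [[-0.14832855  0.98892872  0.00431492]
 [ 0.60411185  0.09406296 -0.79132865]
 [-0.7829735  -0.11476994 -0.61137579]] [  71.64072703 -311.60306925 1524.14393484] 0.9961140950520834
top [[421.83971584   0.         254.79266259]
 [  0.         421.83971584 195.10514731]
 [  0.           0.           1.        ]] [[ 2.17795822e-02 -9.99762776e-01 -2.03314302e-04]
 [-9.86138562e-01 -2.14493225e-02 -1.64531645e-01]
 [ 1.64488253e-01  3.78392656e-03 -9.86371784e-01]] [8.08003305e-01 5.53891862e+02 1.23035643e+03] 0.9960734049479166
```

View pics/scene0.png

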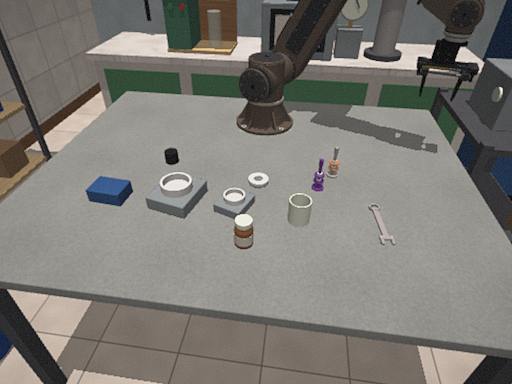

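View pics/top0.png

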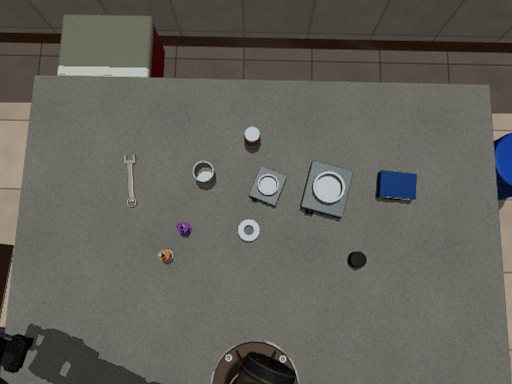

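The two overview pictures show these items, as top-view pixel positions:
- **Job parts:** large block and cup (328,187), beaker (203,172), lid (249,230), cap (357,260), copper stand (165,256).
- **Look-alikes to leave:** purple stand (184,228), small block (267,185).
- **Bystanders to leave:** jar (252,135), spanner (130,182), meter (397,186).

Next I measure heights and circles from both views.

```bash
cat > h.py <<'E'
import numpy as np,cv2
from scipy.spatial.transform import Rotation as Ro
def cloud(f,R=None,t=None):
    z=f["z_map"]; K=f["intrinsics"]; v,u=np.indices(z.shape)
    C=np.stack([(u-K[0,2])/K[0,0]*z,(v-K[1,2])/K[1,1]*z,z],-1)
    R=f["R"] if R is None else R; t=f["t"] if t is None else t
    P=(C-t)@R; P[z<=0]=np.nan
    return P
def ray(f,px,h):
    K=f["intrinsics"];d=f["R"].T@np.linalg.inv(K)@np.r_[px,1];c=-f["R"].T@f["t"]
    return c+d*(h-c[2])/d[2]
def tri(fs,pxs):
    A=[];b=[]
    for f,p in zip(fs,pxs):
        d=f["R"].T@np.linalg.inv(f["intrinsics"])@np.r_[p,1];d/=np.linalg.norm(d);c=-f["R"].T@f["t"]
        M=np.eye(3)-np.outer(d,d);A.append(M);b.append(M@c)
    return np.linalg.lstsq(np.vstack(A),np.hstack(b),rcond=None)[0]
def project(f,X):
    c=f["R"]@X+f["t"];p=f["intrinsics"]@c;return p[:2]/p[2]
E
python3 - <<'E'
from h import *;import pickle
T=pickle.load(open("top.pkl","rb"));S=pickle.load(open("scene.pkl","rb"))
PT,PS=cloud(T),cloud(S)
items=dict(block=(328,187,73,60),small=(267,185,60,45),liner=(203,172,75,45),lid=(249,230,18,45),cap=(357,260,44,40),stand=(165,256,110,30),purple=(184,228,110,30),jar=(252,135,85,38),meter=(397,186,45,75),spanner=(130,182,5,95))
for n,(u,v,h,rad) in items.items():
    c=ray(T,(u,v),h); print(n,"ray",c.round(),"reach",np.hypot(*c[:2]).round())
    for nm,P in(("T",PT),("S",PS)):
        Q=P.reshape(-1,3);Q=Q[np.isfinite(Q).all(1)]
        Q=Q[np.hypot(*(Q[:,:2]-c[:2]).T)<rad]
        Q=Q[Q[:,2]>4]
        if len(Q)<4: print(nm,"none");continue
        zt=np.percentile(Q[:,2],95); q=Q[Q[:,2]>zt-6]
        (cx,cy),rr=cv2.minEnclosingCircle(q[:,:2].astype(np.float32))
        print("  ",nm,len(q),"ztop",zt.round(1),Q[:,2].max().round(1),"circ",round(cx,1),round(cy,1),"r",round(rr,1),"allbox",Q.min(0).round(),Q.max(0).round())
E
```

```text
block ray [ 578. -204.   73.] reach 613.0
   T 248 ztop 73.7 78.9 circ 579.2 -204.9 r 47.9 allbox [ 519. -264.   36.] [ 638. -145.   79.]
   S 209 ztop 71.6 73.4 circ 583.1 -207.1 r 50.3 allbox [ 529. -263.    4.] [ 637. -145.   73.]
small ray [583. -23.  60.] reach 583.0
   T 114 ztop 50.2 56.4 circ 587.0 -24.5 r 32.8 allbox [538. -67.  22.] [626.  19.  56.]
   S 124 ztop 48.0 50.3 circ 591.4 -28.6 r 34.3 allbox [546. -68.   4.] [628.  22.  50.]
liner ray [615. 169.  75.] reach 638.0
   T 88 ztop 76.3 80.6 circ 618.3 170.5 r 32.2 allbox [573. 126.   4.] [650. 212.  81.]
   S 129 ztop 73.4 76.3 circ 620.9 167.7 r 32.9 allbox [588. 136.   4.] [654. 199.  76.]
lid ray [450.  28.  18.] reach 451.0
   T 239 ztop 21.6 24.1 circ 449.4 31.1 r 33.5 allbox [408. -12.   4.] [481.  69.  24.]
   S 172 ztop 18.5 19.4 circ 453.2 27.8 r 35.7 allbox [418.  -5.   4.] [489.  60.  19.]
cap ray [ 366. -293.   44.] reach 469.0
   T 177 ztop 46.9 51.7 circ 367.5 -295.3 r 23.7 allbox [ 328. -324.    4.] [ 400. -257.   52.]
   S 82 ztop 43.6 45.0 circ 372.4 -298.1 r 25.4 allbox [ 348. -320.    5.] [ 398. -2
[... 409 characters left out ...]
ox [439. 205.   4.] [473. 238. 110.]
jar ray [730.  25.  85.] reach 730.0
   T 169 ztop 87.8 92.2 circ 733.4 27.2 r 23.7 allbox [696.  -9.   4.] [756.  55.  92.]
   S 194 ztop 84.1 86.4 circ 736.7 23.8 r 24.4 allbox [714.  -2.   4.] [765.  50.  86.]
meter ray [ 591. -418.   45.] reach 724.0
   T 732 ztop 48.4 54.9 circ 594.9 -420.9 r 66.0 allbox [ 517. -490.    4.] [ 660. -347.   55.]
   S 582 ztop 44.8 47.0 circ 600.7 -424.4 r 69.5 allbox [ 556. -481.    4.] [ 646. -366.   47.]
spanner ray [594. 406.   5.] reach 719.0
   T 353 ztop 10.6 14.3 circ 595.5 405.0 r 93.6 allbox [505. 316.   4.] [684. 500.  14.]
   S 262 ztop 8.1 9.6 circ 602.3 406.7 r 85.7 allbox [517. 380.   4.] [687. 429.  10.]
```

Both views agree to within about 4 mm and match the sizes given, so I move to the beaker. I square the tool first, so that tool (x, y, z) is world (-x, y, -z).

Call:
move_arm:
  motion:
    - [0, 0, 0, 0, 0, -7.27]
    - [0, 0, 0, 0, 0, -7.27]
    - [-33, -31, 0, 0, 0, 0]
    - [-33, -31, 0, 0, 0, 0]
    - [-33, -31, 0, 0, 0, 0]
    - [-33, -31, 0, 0, 0, 0]
    - [-33, -31, 0, 0, 0, 0]
    - [-33, -31, 0, 0, 0, 0]
    - [-33, -31, 0, 0, 0, 0]
    - [-33, -31, 0, 0, 0, 0]
    - [-33, -31, 0, 0, 0, 0]
    - [-33, -31, 0, 0, 0, 0]
  fingers: 1

```text
time_s: 1.3
position: [488.0, 293.4, 213.1]
tool_rot: [0.0, 1.0, -0.0, -0.0]
force: [0.1, -0.3, -0.4]
grip_width: 1.003
finger_force: 0.0
```

Call:
move_arm:
  motion:
    - [-33, -31, 0, 0, 0, 0]
    - [-33, -31, 0, 0, 0, 0]
    - [-33, -31, 0, 0, 0, 0]
    - [-33, -31, 0, 0, 0, 0]
    - [0, 0, 0, 0, 0, 0]
    - [0, 0, 0, 0, 0, 0]
    - [0, 0, 0, 0, 0, 0]

```text
time_s: 2.0
position: [618.1, 171.6, 213.0]
tool_rot: [-0.0, 1.0, 0.0, -0.0]
force: [-0.0, -0.1, -0.6]
grip_width: 1.0
finger_force: 0.0
```

```bash
cat >> h.py <<'E'
def wrist(r,name=None):
    s=r.read_state(); f=r.grab_frame("wrist"); M=f["mount"]
    W=np.eye(4);W[:3,:3]=Ro.from_quat(s["tool_rot"]).as_matrix();W[:3,3]=s["position"]
    C=np.linalg.inv(W@M); f["R"],f["t"]=C[:3,:3],C[:3,3]
    if name: cv2.imwrite(f"pics/{name}.png",f["image"][:,:,::-1])
    return s,f
def report(s,f,c,rad,band=6):
    Q=cloud(f).reshape(-1,3);Q=Q[np.isfinite(Q).all(1)]
    Q=Q[(np.hypot(*(Q[:,:2]-c).T)<rad)&(Q[:,2]>4)&(Q[:,2]<s["position"][2]-25)]
    zt=np.percentile(Q[:,2],95);q=Q[Q[:,2]>zt-band]
    (cx,cy),rr=cv2.minEnclosingCircle(q[:,:2].astype(np.float32))
    print(len(q),"ztop",zt.round(1),"circ",round(cx,1),round(cy,1),"r",round(rr,1))
E
python3 - <<'E'
from h import *;from cell import r
s,f=wrist(r,"w1");print(s["time_s"],s["position"],s["tool_rot"],f["mount"],f["intrinsics"])
try: report(s,f,(620,169),45)
except Exception as e: print(e)
E
```

```text
2.0 [618.13246218 171.61422479 212.99619582] [-2.58365026e-04  9.99999876e-01  5.51901497e-05 -4.22493882e-04] [[ 6.95281251e-04 -9.68934615e-01 -2.47316051e-01  6.89784215e+01]
 [ 9.99999183e-01  9.39001355e-04 -8.67514388e-04  2.33514962e-01]
 [ 1.07279483e-03 -2.47315246e-01  9.68934476e-01 -1.71518039e+02]
 [ 0.00000000e+00  0.00000000e+00  0.00000000e+00  1.00000000e+00]] [[280.50512925   0.         252.98490745]
 [  0.         280.50512925 187.43742582]
 [  0.           0.           1.        ]]
637 ztop 75.4 circ 619.8 168.4 r 31.9
```

View pics/w1.png

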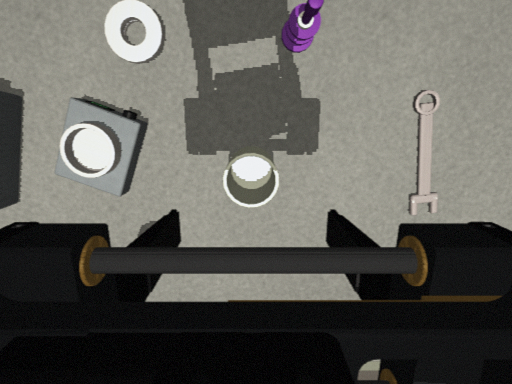

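The wrist view shows the beaker rim at (251,180) between the open fingers. It measures at (619.8, 168.4), rim height 75.4 mm and radius 31.9 mm, which fits the given size. I descend, grip and lift.

Call:
move_arm:
  motion:
    - [-2, -3, 0, 0, 0, 0]
    - [0, 0, 45, 0, 0, 0]
    - [0, 0, 45, 0, 0, 0]
    - [0, 0, 37, 0, 0, 0]
    - [0, 0, 20, 0, 0, 0]
    - [0, 0, 10, 0, 0, 0]
    - [0, 0, 0, 0, 0, 0]
    - [0, 0, 0, 0, 0, 0]

```text
time_s: 2.85
position: [621.4, 168.4, 57.4]
tool_rot: [-0.0, 1.0, 0.0, 0.001]
force: [0.8, 0.1, 0.4]
grip_width: 1.004
finger_force: 0.0
```

Call:
move_arm:
  motion:
    - [0, 0, 0, 0, 0, 0]
    - [0, 0, 0, 0, 0, 0]
    - [0, 0, 0, 0, 0, 0]
    - [0, 0, 0, 0, 0, 0]
    - [0, 0, 0, 0, 0, 0]
    - [0, 0, 0, 0, 0, 0]
    - [0, 0, 0, 0, 0, 0]
    - [0, 0, 0, 0, 0, 0]
  fingers: 0.4
  newtons: 12

```text
time_s: 3.65
position: [621.0, 168.0, 56.5]
tool_rot: [0.0, 1.0, 0.0, 0.0]
force: [-0.8, 0.0, 4.9]
grip_width: 0.668
finger_force: 12.0
```

Call:
move_arm:
  motion:
    - [0, 0, -10, 0, 0, 0]
    - [0, 0, -20, 0, 0, 0]
    - [0, 0, -30, 0, 0, 0]
    - [0, 0, -40, 0, 0, 0]
    - [0, 0, -25, 0, 0, 0]
    - [0, 0, -15, 0, 0, 0]
    - [0, 0, 0, 0, 0, 0]
    - [0, 0, 0, 0, 0, 0]

```text
time_s: 4.45
position: [620.5, 167.9, 195.8]
tool_rot: [0.0, 1.0, 0.0, -0.0]
force: [-0.6, -0.5, -2.4]
grip_width: 0.665
finger_force: 12.0
```

Call:
move_arm:
  motion:
    - [4, -30, 0, 0, 0, 0]
    - [5, -40, 0, 0, 0, 0]
    - [5, -40, 0, 0, 0, 0]
    - [5, -40, 0, 0, 0, 0]
    - [5, -40, 0, 0, 0, 0]
    - [5, -40, 0, 0, 0, 0]
    - [5, -25, 0, 0, 0, 0]
    - [5, -15, 0, 0, 0, 0]
    - [0, 0, 0, 0, 0, 0]
    - [0, 0, 0, 0, 0, 0]

```text
time_s: 5.45
position: [581.7, -101.4, 195.7]
tool_rot: [0.0, 1.0, 0.0, -0.0]
force: [0.5, 0.1, -2.2]
grip_width: 0.665
finger_force: 12.0
```

Run:
```python
from h import *;from cell import r
s,f=wrist(r,"w2");print(s["time_s"],s["position"],s["force"])
report(s,f,(580,-206),60)
# second way: ellipse of bright cup rim, image only
im=cv2.cvtColor(f["image"],cv2.COLOR_RGB2GRAY); print(project(f,np.array([580,-206,73.])))
```

```text
5.45 [ 581.72973352 -101.43561104  195.65128121] [ 0.45226419  0.1452614  -2.15342221]
2046 ztop 73.5 circ 581.7 -207.3 r 48.1
[155.73535138 180.42508118]
```

View pics/w2.png

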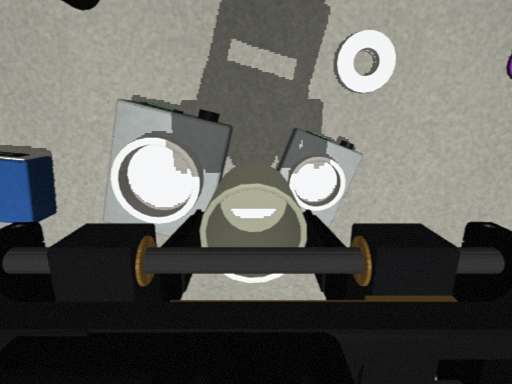

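The cup rim is seen at (155,180) and measures at (581.7, -207.3), height 73.5 mm and radius 48.1 mm, so it is the large block. The beaker hangs upright. I bring it over the cup and lower it.

Call:
move_arm:
  motion:
    - [-1, -25, 0, 0, 0, 0]
    - [0, -35, 0, 0, 0, 0]
    - [0, -25, 0, 0, 0, 0]
    - [0, -14, 0, 0, 0, 0]
    - [0, -7, 0, 0, 0, 0]
    - [0, 0, 0, 0, 0, 0]
    - [0, 0, 20, 0, 0, 0]
    - [0, 0, 25, 0, 0, 0]
    - [0, 0, 15, 0, 0, 0]
    - [0, 0, 0, 0, 0, 0]
    - [0, 0, 0, 0, 0, 0]

```text
time_s: 6.6
position: [583.2, -207.1, 136.7]
tool_rot: [-0.0, 1.0, 0.0, 0.0]
force: [-0.2, -0.2, -1.0]
grip_width: 0.665
finger_force: 12.0
```

Call:
move_arm:
  motion:
    - [0, 0, 10, 0, 0, 0]
    - [0, 0, 8, 0, 0, 0]
    - [0, 0, 5, 0, 0, 0]
    - [0, 0, 3, 0, 0, 0]
    - [0, 0, 2, 0, 0, 0]
    - [0, 0, 1, 0, 0, 0]
    - [0, 0, 0, 0, 0, 0]
    - [0, 0, 0, 0, 0, 0]

```text
time_s: 7.4
position: [583.0, -208.1, 107.4]
tool_rot: [0.0, 1.0, -0.0, 0.0]
force: [-0.2, -0.3, -1.9]
grip_width: 0.668
finger_force: 12.0
```

Call:
move_arm:
  motion:
    - [0, 0, 1, 0, 0, 0]
    - [0, 0, 0.5, 0, 0, 0]
    - [0, 0, 0, 0, 0, 0]
    - [0, 0, 0, 0, 0, 0]

```text
time_s: 7.8
position: [582.9, -208.0, 105.7]
tool_rot: [-0.0, 1.0, 0.0, 0.0]
force: [-0.5, -0.2, -1.7]
grip_width: 0.666
finger_force: 12.0
```

Call:
move_arm:
  motion:
    - [0, 0, 0, 0, 0, 0]
    - [0, 0, 0, 0, 0, 0]
    - [0, 0, 0, 0, 0, 0]
    - [0, 0, 0, 0, 0, 0]
    - [0, 0, 0, 0, 0, 0]
    - [0, 0, -15, 0, 0, 0]
    - [0, 0, -30, 0, 0, 0]
    - [0, 0, -40, 0, 0, 0]
    - [0, 0, -30, 0, 0, 0]
    - [0, 0, -10, 0, 0, 0]
    - [0, 0, 0, 0, 0, 0]
    - [0, 0, 0, 0, 0, 0]
  fingers: 1

```text
time_s: 9.0
position: [582.4, -207.8, 229.4]
tool_rot: [0.0, 1.0, 0.0, -0.001]
force: [-0.4, -0.9, -0.1]
grip_width: 0.998
finger_force: 0.0
```

Run:
```python
from h import *;from cell import r
s,f=wrist(r);print(s["time_s"],s["position"],s["force"])
report(s,f,(582,-207),42)
```

```text
9.0 [ 582.42805405 -207.78976586  229.40090024] [-0.39253413 -0.93666382 -0.07470425]
807 ztop 124.2 circ 581.9 -208.3 r 32.0
```

The beaker stands in the cup at (581.9, -208.3) with its rim at 124.2 mm. Next is the stand.

Call:
move_arm:
  motion:
    - [12, 28, 0, 0, 0, 0]
    - [18, 41, 0, 0, 0, 0]
    - [18, 41, 0, 0, 0, 0]
    - [18, 41, 0, 0, 0, 0]
    - [18, 41, 0, 0, 0, 0]
    - [18, 41, 0, 0, 0, 0]
    - [18, 41, 0, 0, 0, 0]
    - [18, 41, 0, 0, 0, 0]
    - [18, 41, 0, 0, 0, 0]
    - [18, 41, 0, 0, 0, 0]
    - [18, 41, 0, 0, 0, 0]
    - [18, 41, 0, 0, 0, 0]
  fingers: 0.55

```text
time_s: 10.25
position: [371.5, 272.3, 229.6]
tool_rot: [0.0, 1.0, -0.0, -0.001]
force: [1.3, -0.3, 0.5]
grip_width: 0.549
finger_force: 0.0
```

Call:
move_arm:
  motion:
    - [3, 5, 0, 0, 0, 0]
    - [0, 0, 0, 0, 0, 0]
    - [0, 0, 0, 0, 0, 0]
    - [0, 0, 0, 0, 0, 0]

```text
time_s: 10.65
position: [370.4, 275.0, 230.4]
tool_rot: [0.001, 1.0, -0.0, -0.0]
force: [0.1, 0.2, -0.2]
grip_width: 0.55
finger_force: 0.0
```

Run:
```python
from h import *;from cell import r
s,f=wrist(r,"w3");print(s["time_s"],s["position"],s["force"])
report(s,f,(370,276),25)
Q=cloud(f).reshape(-1,3);Q=Q[np.isfinite(Q).all(1)]
Q=Q[(np.hypot(*(Q[:,:2]-(370,276)).T)<40)]
for a,b in((3,8),(50,58),(95,115)):
    q=Q[(Q[:,2]>a)&(Q[:,2]<b)]
    if len(q)>3:(c,rr)=cv2.minEnclosingCircle(q[:,:2].astype(np.float32));print(a,b,len(q),c,rr)
```

```text
10.65 [370.39520645 274.96325098 230.37498561] [ 0.09235029  0.15439518 -0.2402161 ]
133 ztop 110.2 circ 368.7 276.3 r 6.9
3 8 138 (368.49322509765625, 275.80450439453125) 19.655210494995117
50 58 352 (368.89129638671875, 275.8140869140625) 17.060993194580078
95 115 152 (368.6990966796875, 276.2436828613281) 6.92812967300415
```

View pics/w3.png

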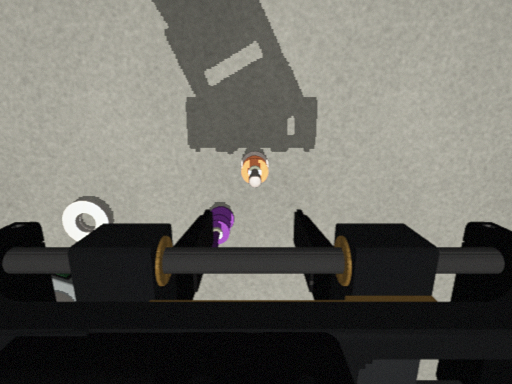

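The copper stand's knob is at (254,180), centred between the fingers, and the purple one at (220,225) is clear of them. The knob measures at (368.7, 276.1), height 110 mm and radius 6.9 mm.

Call:
move_arm:
  motion:
    - [1.7, 1, 0, 0, 0, 0]
    - [0, 0, 0, 0, 0, 0]
    - [0, 0, 40, 0, 0, 0]
    - [0, 0, 40, 0, 0, 0]
    - [0, 0, 25, 0, 0, 0]
    - [0, 0, 16, 0, 0, 0]
    - [0, 0, 9, 0, 0, 0]
    - [0, 0, 0, 0, 0, 0]
    - [0, 0, 0, 0, 0, 0]
    - [0, 0, 0, 0, 0, 0]

```text
time_s: 11.7
position: [368.6, 277.2, 101.6]
tool_rot: [0.0, 1.0, 0.0, 0.001]
force: [-0.7, -0.0, 0.5]
grip_width: 0.546
finger_force: 0.0
```

Call:
move_arm:
  motion:
    - [0, 0, 0, 0, 0, 0]
    - [0, 0, 0, 0, 0, 0]
    - [0, 0, 0, 0, 0, 0]
    - [0, 0, 0, 0, 0, 0]
    - [0, 0, 0, 0, 0, 0]
    - [0, 0, 0, 0, 0, 0]
    - [0, 0, 0, 0, 0, 0]
    - [0, 0, 0, 0, 0, 0]
    - [0, 0, 0, 0, 0, 0]
  fingers: 0
  newtons: 25

```text
time_s: 12.6
position: [368.2, 277.0, 100.7]
tool_rot: [0.0, 1.0, 0.0, -0.0]
force: [0.4, 0.7, 1.4]
grip_width: 0.141
finger_force: 25.0
```

Call:
move_arm:
  motion:
    - [0, 0, -10, 0, 0, 0]
    - [0, 0, -25, 0, 0, 0]
    - [0, 0, -40, 0, 0, 0]
    - [0, 0, -40, 0, 0, 0]
    - [0, 0, -40, 0, 0, 0]
    - [0, 0, -20, 0, 0, 0]
    - [0, 0, -10, 0, 0, 0]
    - [0, 0, 0, 0, 0, 0]
    - [0, 0, 0, 0, 0, 0]

```text
time_s: 13.5
position: [367.8, 276.8, 284.8]
tool_rot: [0.0, 1.0, -0.0, -0.001]
force: [0.6, -1.2, -2.0]
grip_width: 0.135
finger_force: 25.0
```

Call:
move_arm:
  motion:
    - [-10, -22, 0, 0, 0, 0]
    - [-17, -40, 0, 0, 0, 0]
    - [-17, -40, 0, 0, 0, 0]
    - [-17, -40, 0, 0, 0, 0]
    - [-17, -40, 0, 0, 0, 0]
    - [-17, -40, 0, 0, 0, 0]
    - [-17, -40, 0, 0, 0, 0]
    - [-17, -40, 0, 0, 0, 0]
    - [-17, -40, 0, 0, 0, 0]
    - [-17, -40, 0, 0, 0, 0]
    - [-17, -40, 0, 0, 0, 0]
    - [-17, -36, 0, 0, 0, 0]

```text
time_s: 14.7
position: [565.2, -183.0, 283.7]
tool_rot: [0.0, 1.0, 0.001, -0.001]
force: [-0.0, 0.3, -2.0]
grip_width: 0.134
finger_force: 25.0
```

Call:
move_arm:
  motion:
    - [-12, -18, 0, 0, 0, 0]
    - [-5, -9, 0, 0, 0, 0]
    - [0, 0, 0, 0, 0, 0]
    - [0, 0, 0, 0, 0, 0]
    - [0, 0, 0, 0, 0, 0]
    - [0, 0, 0, 0, 0, 0]
    - [0, 0, 0, 0, 0, 0]

```text
time_s: 15.4
position: [582.1, -207.4, 286.1]
tool_rot: [-0.0, 1.0, -0.0, 0.0]
force: [0.4, -0.1, -1.8]
grip_width: 0.131
finger_force: 25.0
```

Run:
```python
from h import *;from cell import r
s,f=wrist(r,"w4");print(s["time_s"],s["position"],s["force"])
Q=cloud(f).reshape(-1,3);Q=Q[np.isfinite(Q).all(1)]
p=s["position"]
Q=Q[(np.hypot(*(Q[:,:2]-p[:2]).T)<45)]
for a,b in((118,128),(183,193),(232,241)):
    q=Q[(Q[:,2]>a)&(Q[:,2]<b)]
    if len(q)>3:(c,rr)=cv2.minEnclosingCircle(q[:,:2].astype(np.float32));print(a,b,len(q),c,rr)
g=r.grab_frame("scene");u,v=map(int,project(g,np.array([582,-208,150.])))
cv2.imwrite("pics/s4.png",cv2.resize(g["image"][v-75:v+75,u-75:u+75,::-1],None,fx=4,fy=4))
```

```text
15.4 [ 582.07824073 -207.37052065  286.09282123] [ 0.38078999 -0.06354235 -1.80866795]
118 128 379 (581.904296875, -208.5474395751953) 31.930871963500977
183 193 360 (582.7775268554688, -208.32147216796875) 19.886415481567383
232 241 716 (582.6650390625, -207.9410858154297) 16.931880950927734
```

View pics/s4.png

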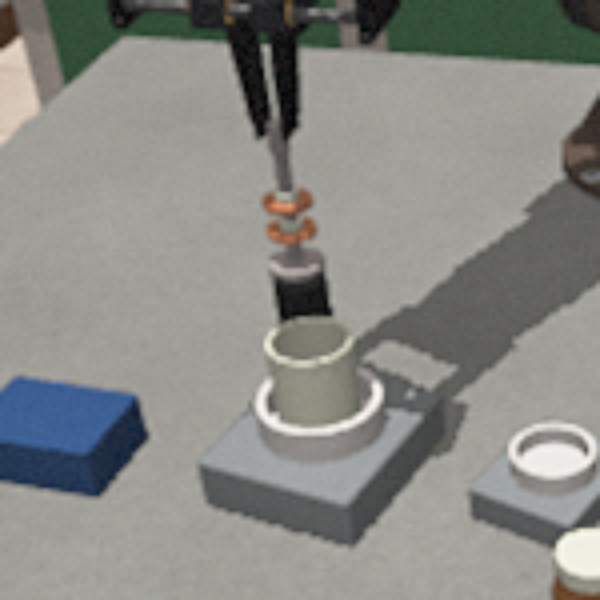

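The stand hangs upright over the beaker with its foot at (298,265) in the crop. The foot is within 1 mm of the beaker's axis, so I lower it.

Call:
move_arm:
  motion:
    - [0.7, 0, 15, 0, 0, 0]
    - [0, 0, 30, 0, 0, 0]
    - [0, 0, 30, 0, 0, 0]
    - [0, 0, 20, 0, 0, 0]
    - [0, 0, 14, 0, 0, 0]
    - [0, 0, 8, 0, 0, 0]
    - [0, 0, 6, 0, 0, 0]
    - [0, 0, 3, 0, 0, 0]
    - [0, 0, 0, 0, 0, 0]
    - [0, 0, 0, 0, 0, 0]
    - [0, 0, 0, 0, 0, 0]

```text
time_s: 16.6
position: [581.7, -208.1, 160.2]
tool_rot: [0.0, 1.0, -0.0, 0.0]
force: [-0.6, 0.4, -1.8]
grip_width: 0.135
finger_force: 25.0
```

Call:
move_arm:
  motion:
    - [0, 0, 2, 0, 0, 0]
    - [0, 0, 1, 0, 0, 0]
    - [0, 0, 1, 0, 0, 0]
    - [0, 0, 0.7, 0, 0, 0]
    - [0, 0, 0, 0, 0, 0]
    - [0, 0, 0, 0, 0, 0]
    - [0, 0, 0, 0, 0, 0]

```text
time_s: 17.3
position: [581.5, -208.0, 155.1]
tool_rot: [0.0, 1.0, 0.0, 0.0]
force: [0.6, 0.3, -2.1]
grip_width: 0.134
finger_force: 25.0
```

Call:
move_arm:
  motion:
    - [0, 0, 0.5, 0, 0, 0]
    - [0, 0, 0.5, 0, 0, 0]
    - [0, 0, 0, 0, 0, 0]
    - [0, 0, 0, 0, 0, 0]
    - [0, 0, 0, 0, 0, 0]

```text
time_s: 17.8
position: [581.8, -208.2, 154.7]
tool_rot: [-0.0, 1.0, -0.0, 0.001]
force: [-1.3, -0.1, 5.6]
grip_width: 0.137
finger_force: 25.0
```

The stand is down: the tool now feels 5.6 N upward. I release and retreat.

Call:
move_arm:
  motion:
    - [0, 0, 0, 0, 0, 0]
    - [0, 0, 0, 0, 0, 0]
    - [0, 0, 0, 0, 0, 0]
    - [0, 0, 0, 0, 0, 0]
    - [0, 0, 0, 0, 0, 0]
    - [0, 0, -15, 0, 0, 0]
    - [0, 0, -30, 0, 0, 0]
    - [0, 0, -40, 0, 0, 0]
    - [0, 0, -30, 0, 0, 0]
    - [0, 0, -10, 0, 0, 0]
    - [0, 0, 0, 0, 0, 0]
    - [0, 0, 0, 0, 0, 0]
  fingers: 0.6

```text
time_s: 19.0
position: [581.1, -207.8, 277.5]
tool_rot: [0.0, 1.0, 0.0, -0.001]
force: [0.4, 0.6, 0.2]
grip_width: 0.592
finger_force: 0.0
```

```bash
cat >> h.py <<'E'
def slices(s,f,c,rad,bands):
    Q=cloud(f).reshape(-1,3);Q=Q[np.isfinite(Q).all(1)]
    Q=Q[(np.hypot(*(Q[:,:2]-c).T)<rad)]
    for a,b in bands:
        q=Q[(Q[:,2]>a)&(Q[:,2]<b)]
        if len(q)>3:
            (c2,rr)=cv2.minEnclosingCircle(q[:,:2].astype(np.float32));print(a,b,len(q),np.round(c2,1),round(rr,1),"zmed",np.median(q[:,2]).round(1))
E
python3 - <<'E'
from h import *;from cell import r
s,f=wrist(r);print(s["time_s"],s["position"],s["force"])
slices(s,f,(582,-208),42,((119,128),(155,172)))
slices(s,f,(582,-208),22,((100,113),(155,172)))
E
```

```text
19.0 [ 581.06260422 -207.80581573  277.52161872] [0.42456816 0.61608252 0.1979508 ]
119 128 584 [ 581.6 -208.6] 31.8 zmed 123.7
155 172 144 [ 582.3 -208.9] 6.9 zmed 163.7
100 113 371 [ 582.1 -209. ] 16.9 zmed 108.1
155 172 144 [ 582.3 -208.9] 6.9 zmed 163.7
```

The beaker is at (581.6, -208.6) and the knob at (582.3, -208.9) with its top at 163.7 mm, so both are seated. Now the lid.

Call:
move_arm:
  motion:
    - [12, 22, 0, 0, 0, 0]
    - [22, 40, 10, 0, 0, 0]
    - [22, 40, 10, 0, 0, 0]
    - [22, 40, 10, 0, 0, 0]
    - [22, 40, 10, 0, 0, 0]
    - [18, 33, 10, 0, 0, 0]
    - [12, 22, 7, 0, 0, 0]
    - [0, 0, 0, 0, 0, 0]
    - [0, 0, 0, 0, 0, 0]
    - [0, 0, 0, 0, 0, 0]
  fingers: 1

```text
time_s: 20.05
position: [452.0, 28.3, 221.7]
tool_rot: [0.0, 1.0, -0.0, -0.0]
force: [-0.9, -0.4, 0.2]
grip_width: 0.999
finger_force: 0.0
```

Run:
```python
from h import *;from cell import r
s,f=wrist(r,"w5");print(s["time_s"],s["position"],s["force"])
slices(s,f,(451,29),45,((12,25),))
```

```text
20.05 [451.98972252  28.33654586 221.73455205] [-0.93936723 -0.38668567  0.2244255 ]
12 25 1554 [451.8  28.4] 33.9 zmed 18.0
```

View pics/w5.png

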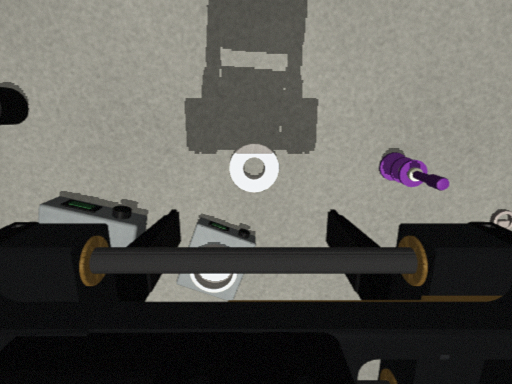

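The lid lies at (254,168), centred under the tool, and measures at (451.8, 28.4) with its top at 18.0 mm and radius 33.9 mm. I descend to grip the flange.

Call:
move_arm:
  motion:
    - [0, 0, 30, 0, 0, 0]
    - [0, 0, 45, 0, 0, 0]
    - [0, 0, 45, 0, 0, 0]
    - [0, 0, 30, 0, 0, 0]
    - [0, 0, 20, 0, 0, 0]
    - [0, 0, 12, 0, 0, 0]
    - [0, 0, 8, 0, 0, 0]
    - [0, 0, 4, 0, 0, 0]
    - [0, 0, 0, 0, 0, 0]
    - [0, 0, 0, 0, 0, 0]
    - [0, 0, 0, 0, 0, 0]

```text
time_s: 21.2
position: [451.8, 29.0, 28.6]
tool_rot: [0.0, 1.0, -0.0, 0.001]
force: [0.3, 0.9, -0.0]
grip_width: 0.997
finger_force: 0.0
```

Call:
move_arm:
  motion:
    - [0, 0, 3, 0, 0, 0]
    - [0, 0, 0, 0, 0, 0]
    - [0, 0, 0, 0, 0, 0]

```text
time_s: 21.5
position: [451.5, 29.0, 25.1]
tool_rot: [0.0, 1.0, 0.0, 0.0]
force: [-0.2, -0.1, -1.0]
grip_width: 1.0
finger_force: 0.0
```

Call:
move_arm:
  motion:
    - [0, 0, 0, 0, 0, 0]
    - [0, 0, 0, 0, 0, 0]
    - [0, 0, 0, 0, 0, 0]
    - [0, 0, 0, 0, 0, 0]
    - [0, 0, 0, 0, 0, 0]
    - [0, 0, 0, 0, 0, 0]
    - [0, 0, 0, 0, 0, 0]
    - [0, 0, 0, 0, 0, 0]
  fingers: 0.4
  newtons: 25

```text
time_s: 22.3
position: [451.5, 29.0, 25.0]
tool_rot: [0.0, 1.0, 0.0, 0.0]
force: [-0.4, 0.6, -0.7]
grip_width: 0.419
finger_force: 0.0
```

Call:
move_arm:
  motion:
    - [0, 0, -10, 0, 0, 0]
    - [0, 0, -25, 0, 0, 0]
    - [0, 0, -40, 0, 0, 0]
    - [0, 0, -40, 0, 0, 0]
    - [0, 0, -40, 0, 0, 0]
    - [0, 0, -40, 0, 0, 0]
    - [0, 0, -20, 0, 0, 0]
    - [0, 0, -10, 0, 0, 0]
    - [0, 0, 0, 0, 0, 0]
    - [0, 0, 0, 0, 0, 0]

```text
time_s: 23.3
position: [451.0, 29.0, 249.2]
tool_rot: [0.0, 1.0, 0.0, -0.001]
force: [-0.4, 0.6, 0.5]
grip_width: 0.399
finger_force: 0.0
```

The fingers closed to 0.42 without holding the lid, so they passed over it. I check the lid and the geometry of the fingers.

Run:
```python
from h import *;from cell import r
s,f=wrist(r,"w6");print(s["time_s"],s["position"],s["force"])
slices(s,f,(451,29),45,((4,12),(12,25),))
Q=cloud(f).reshape(-1,3);Q=Q[np.isfinite(Q).all(1)]
q=Q[(np.hypot(*(Q[:,:2]-s["position"][:2]).T)<70)&(Q[:,2]>150)]
print("lowest robot z rel TCP",np.percentile(q[:,2]-s["position"][2],[0,1,5]))
```

```text
23.3 [450.97181307  29.03024009 249.16073294] [-0.43786051  0.6190277   0.52038649]
4 12 29 [441.6  28.3] 25.3 zmed 7.8
12 25 1359 [451.7  28.5] 33.9 zmed 17.9
lowest robot z rel TCP [ 0.2666379  26.78993418 86.38571662]
```

View pics/w6.png

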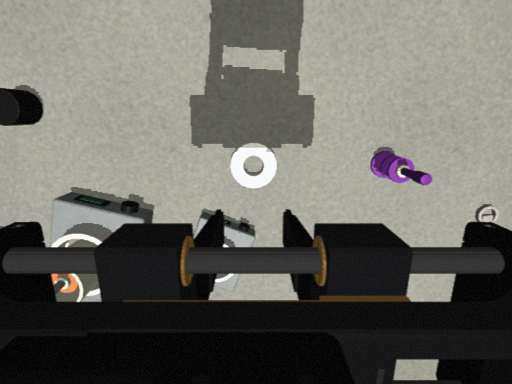

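The lid is unmoved at (451.7, 28.5). The visible fingertip at (290,212) and the depth map put the tips about level with the TCP, not 19 mm ahead of it. I reopen and go down in small steps, watching the force.

Call:
move_arm:
  motion:
    - [0, 0, 25, 0, 0, 0]
    - [0, 0, 45, 0, 0, 0]
    - [0, 0, 45, 0, 0, 0]
    - [0, 0, 45, 0, 0, 0]
    - [0, 0, 30, 0, 0, 0]
    - [0, 0, 20, 0, 0, 0]
    - [0, 0, 12, 0, 0, 0]
    - [0, 0, 3, 0, 0, 0]
    - [0, 0, 0, 0, 0, 0]
    - [0, 0, 0, 0, 0, 0]
    - [0, 0, 0, 0, 0, 0]
  fingers: 1

```text
time_s: 24.45
position: [451.7, 29.0, 25.6]
tool_rot: [-0.0, 1.0, 0.0, 0.001]
force: [-0.5, -0.5, 0.1]
grip_width: 1.0
finger_force: 0.0
```

Call:
move_arm:
  motion:
    - [0, 0, 1.5, 0, 0, 0]
    - [0, 0, 1.5, 0, 0, 0]
    - [0, 0, 0, 0, 0, 0]
    - [0, 0, 0, 0, 0, 0]

```text
time_s: 24.85
position: [451.5, 29.0, 22.1]
tool_rot: [0.0, 1.0, 0.0, 0.0]
force: [-0.4, -0.5, -0.3]
grip_width: 0.998
finger_force: 0.0
```

Call:
move_arm:
  motion:
    - [0, 0, 1.5, 0, 0, 0]
    - [0, 0, 1.5, 0, 0, 0]
    - [0, 0, 0, 0, 0, 0]
    - [0, 0, 0, 0, 0, 0]

```text
time_s: 25.25
position: [451.5, 29.0, 18.9]
tool_rot: [-0.0, 1.0, 0.0, -0.0]
force: [-0.1, -0.5, 0.0]
grip_width: 1.001
finger_force: 0.0
```

Call:
move_arm:
  motion:
    - [0, 0, 1.5, 0, 0, 0]
    - [0, 0, 1.5, 0, 0, 0]
    - [0, 0, 0, 0, 0, 0]
    - [0, 0, 0, 0, 0, 0]

```text
time_s: 25.65
position: [451.5, 29.0, 16.0]
tool_rot: [0.0, 1.0, 0.0, -0.0]
force: [-0.1, 0.7, -0.2]
grip_width: 0.999
finger_force: 0.0
```

Call:
move_arm:
  motion:
    - [0, 0, 1.5, 0, 0, 0]
    - [0, 0, 1.5, 0, 0, 0]
    - [0, 0, 0, 0, 0, 0]
    - [0, 0, 0, 0, 0, 0]

```text
time_s: 26.05
position: [451.5, 29.0, 13.0]
tool_rot: [0.0, 1.0, 0.0, -0.0]
force: [0.6, -0.1, 0.7]
grip_width: 1.003
finger_force: 0.0
```

There is no contact at 13 mm, so the tips do stand short. I close here.

Call:
move_arm:
  motion:
    - [0, 0, 0, 0, 0, 0]
    - [0, 0, 0, 0, 0, 0]
    - [0, 0, 0, 0, 0, 0]
    - [0, 0, 0, 0, 0, 0]
    - [0, 0, 0, 0, 0, 0]
    - [0, 0, 0, 0, 0, 0]
    - [0, 0, 0, 0, 0, 0]
    - [0, 0, 0, 0, 0, 0]
  fingers: 0.5
  newtons: 25

```text
time_s: 26.85
position: [451.5, 29.0, 13.0]
tool_rot: [0.0, 1.0, 0.0, 0.0]
force: [-0.7, 0.5, 0.4]
grip_width: 0.708
finger_force: 25.0
```

The lid is gripped (0.708, or 67 mm). I lift it and carry it over the beaker.

Call:
move_arm:
  motion:
    - [0, 0, -10, 0, 0, 0]
    - [0, 0, -25, 0, 0, 0]
    - [0, 0, -40, 0, 0, 0]
    - [0, 0, -40, 0, 0, 0]
    - [0, 0, -40, 0, 0, 0]
    - [0, 0, -40, 0, 0, 0]
    - [0, 0, -30, 0, 0, 0]
    - [0, 0, -10, 0, 0, 0]
    - [0, 0, 0, 0, 0, 0]
    - [0, 0, 0, 0, 0, 0]

```text
time_s: 27.85
position: [450.8, 29.0, 246.9]
tool_rot: [0.0, 1.0, 0.0, -0.001]
force: [0.1, -0.6, -2.2]
grip_width: 0.703
finger_force: 25.0
```

Call:
move_arm:
  motion:
    - [-8, -14, 0, 0, 0, 0]
    - [-16, -30, 0, 0, 0, 0]
    - [-20, -38, 0, 0, 0, 0]
    - [-20, -38, 0, 0, 0, 0]
    - [-20, -38, 0, 0, 0, 0]
    - [-20, -36, 0, 0, 0, 0]
    - [-14, -25, 0, 0, 0, 0]
    - [-8, -12, 0, 0, 0, 0]
    - [-4, -6, 0, 0, 0, 0]
    - [0, 0, 0, 0, 0, 0]
    - [0, 0, 0, 0, 0, 0]
    - [0, 0, 0, 0, 0, 0]

```text
time_s: 29.05
position: [581.2, -207.0, 248.2]
tool_rot: [-0.001, 1.0, 0.0, 0.0]
force: [-0.4, -0.1, -1.4]
grip_width: 0.706
finger_force: 25.0
```

Run:
```python
from h import *;from cell import r
s,f=wrist(r,"w7");print(s["time_s"],s["position"],s["force"])
z=s["position"][2]
slices(s,f,s["position"][:2],36,((118,128),(155,172),(z-3,z+8)))
slices(s,f,s["position"][:2],20,((118,128),(155,172),(z-18,z+8)))
g=r.grab_frame("scene");u,v=map(int,project(g,np.array([582,-208,170.])))
cv2.imwrite("pics/s7.png",np.hstack([cv2.resize(g["image"][v-50:v+50,u-45:u+45,::-1],(360,400)),cv2.resize(f["image"][100:350,120:390,::-1],(432,400))]))
```

```text
29.05 [ 581.20488855 -206.97427387  248.24848973] [-0.3994921  -0.12057548 -1.36328553]
118 128 400 [ 581.8 -208.5] 31.8 zmed 123.7
245.2484897290368 256.2484897290368 5111 [ 581.3 -207. ] 35.8 zmed 253.0
230.2484897290368 256.2484897290368 1484 [ 581.2 -207. ] 20.0 zmed 252.6
```

View pics/s7.png

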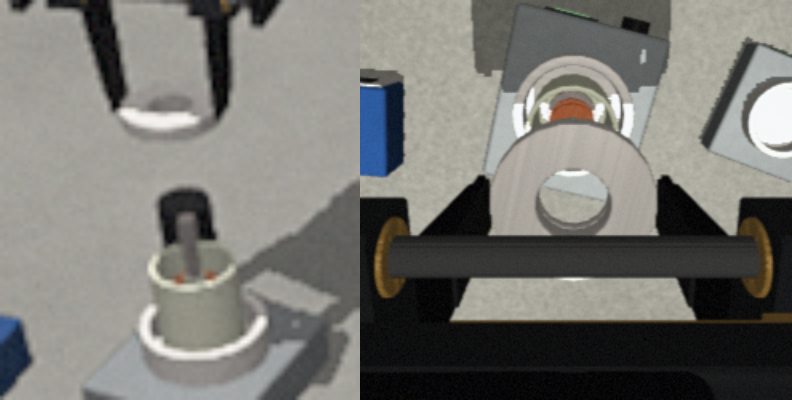

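The lid is held level, centred at (574,193) in the right half, with the beaker and knob upright below it. I need about -1.6 mm in y, then I lower.

Call:
move_arm:
  motion:
    - [-0.3, -1.6, 0, 0, 0, 0]
    - [0, 0, 15, 0, 0, 0]
    - [0, 0, 25, 0, 0, 0]
    - [0, 0, 25, 0, 0, 0]
    - [0, 0, 15, 0, 0, 0]
    - [0, 0, 12, 0, 0, 0]
    - [0, 0, 8, 0, 0, 0]
    - [0, 0, 6, 0, 0, 0]
    - [0, 0, 3, 0, 0, 0]
    - [0, 0, 0, 0, 0, 0]
    - [0, 0, 0, 0, 0, 0]
    - [0, 0, 0, 0, 0, 0]

```text
time_s: 30.35
position: [582.0, -209.7, 139.5]
tool_rot: [0.0, 1.0, -0.0, 0.0]
force: [-0.6, -0.3, -1.6]
grip_width: 0.708
finger_force: 25.0
```

Call:
move_arm:
  motion:
    - [0, 0, 2, 0, 0, 0]
    - [0, 0, 2, 0, 0, 0]
    - [0, 0, 1, 0, 0, 0]
    - [0, 0, 1, 0, 0, 0]
    - [0, 0, 0, 0, 0, 0]
    - [0, 0, 0, 0, 0, 0]
    - [0, 0, 0, 0, 0, 0]

```text
time_s: 31.05
position: [581.8, -209.6, 133.1]
tool_rot: [0.0, 1.0, 0.0, 0.0]
force: [-0.7, -0.5, -1.9]
grip_width: 0.707
finger_force: 25.0
```

Call:
move_arm:
  motion:
    - [0, 1, 0.7, 0, 0, 0]
    - [0, 0, 0.7, 0, 0, 0]
    - [0, 0, 0.6, 0, 0, 0]
    - [0, 0, 0, 0, 0, 0]
    - [0, 0, 0, 0, 0, 0]
    - [0, 0, 0, 0, 0, 0]

```text
time_s: 31.65
position: [581.8, -208.6, 131.1]
tool_rot: [0.0, 1.0, 0.0, 0.0]
force: [0.5, 1.5, 0.4]
grip_width: 0.707
finger_force: 25.0
```

The lid's weight has come off the tool. I release and retreat.

Call:
move_arm:
  motion:
    - [0, 0, 0, 0, 0, 0]
    - [0, 0, 0, 0, 0, 0]
    - [0, 0, 0, 0, 0, 0]
    - [0, 0, 0, 0, 0, 0]
    - [0, 0, 0, 0, 0, 0]
    - [0, 0, -10, 0, 0, 0]
    - [0, 0, -30, 0, 0, 0]
    - [0, 0, -40, 0, 0, 0]
    - [0, 0, -40, 0, 0, 0]
    - [0, 0, -20, 0, 0, 0]
    - [0, 0, 0, 0, 0, 0]
    - [0, 0, 0, 0, 0, 0]
  fingers: 1

```text
time_s: 32.85
position: [581.6, -208.5, 271.2]
tool_rot: [0.0, 1.0, -0.0, 0.0]
force: [0.3, 0.7, -0.6]
grip_width: 1.002
finger_force: 0.0
```

Run:
```python
from h import *;from cell import r
s,f=wrist(r);print(s["time_s"],s["position"],s["force"])
slices(s,f,(582,-208),42,((130,142),))
slices(s,f,(582,-208),15,((155,172),))
Q=cloud(f).reshape(-1,3);Q=Q[np.isfinite(Q).all(1)];q=Q[(np.hypot(*(Q[:,:2]-(582,-208)).T)<34)&(abs(Q[:,2]-136)<5)]
print("tilt",np.linalg.lstsq(np.c_[q[:,:2]-(582,-208),np.ones(len(q))],q[:,2],rcond=None)[0])
```

```text
32.85 [ 581.55235817 -208.50977572  271.16168145] [ 0.346613    0.65741915 -0.62388481]
130 142 2246 [ 582.  -209.1] 34.0 zmed 135.9
155 172 155 [ 582.1 -209. ] 6.9 zmed 163.6
tilt [-3.58924403e-04 -2.55607831e-03  1.35879811e+02]
```

The lid is seated: top at 135.9 mm, level, centred at (582.0, -209.1). Next is the cap.

Call:
move_arm:
  motion:
    - [20, 8, 0, 0, 0, 0]
    - [35, -16, 8, 0, 0, 0]
    - [35, -18, 8, 0, 0, 0]
    - [35, -18, 8, 0, 0, 0]
    - [35, -18, 8, 0, 0, 0]
    - [30, -16, 8, 0, 0, 0]
    - [14, -7, 8, 0, 0, 0]
    - [7, -4, 0, 0, 0, 0]
    - [0, 0, 0, 0, 0, 0]
    - [0, 0, 0, 0, 0, 0]
    - [0, 0, 0, 0, 0, 0]

```text
time_s: 34.0
position: [371.5, -297.3, 223.1]
tool_rot: [-0.0, 1.0, 0.0, 0.0]
force: [-0.7, 0.8, 0.3]
grip_width: 1.0
finger_force: 0.0
```

Run:
```python
from h import *;from cell import r
s,f=wrist(r,"w8");print(s["time_s"],s["position"],s["force"])
slices(s,f,(370,-297),40,((38,50),))
```

```text
34.0 [ 371.51443235 -297.28918512  223.06425638] [-0.67148018  0.81019847  0.27320566]
38 50 1081 [ 369.9 -298.3] 23.9 zmed 43.9
```

View pics/w8.png

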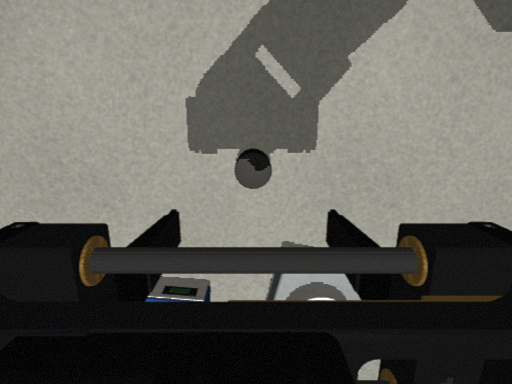

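The cap is at (253,168) between the fingers and measures at (369.9, -298.3), top at 43.9 mm and radius 23.9 mm. I descend and grip.

Call:
move_arm:
  motion:
    - [1.6, -1, 0, 0, 0, 0]
    - [0, 0, 30, 0, 0, 0]
    - [0, 0, 45, 0, 0, 0]
    - [0, 0, 45, 0, 0, 0]
    - [0, 0, 35, 0, 0, 0]
    - [0, 0, 22, 0, 0, 0]
    - [0, 0, 12, 0, 0, 0]
    - [0, 0, 8, 0, 0, 0]
    - [0, 0, 0, 0, 0, 0]
    - [0, 0, 0, 0, 0, 0]
    - [0, 0, 0, 0, 0, 0]

```text
time_s: 35.15
position: [369.5, -298.8, 26.7]
tool_rot: [-0.0, 1.0, -0.0, 0.0]
force: [0.4, 0.4, -0.1]
grip_width: 1.0
finger_force: 0.0
```

Call:
move_arm:
  motion:
    - [0, 0, 0, 0, 0, 0]
    - [0, 0, 0, 0, 0, 0]
    - [0, 0, 0, 0, 0, 0]
    - [0, 0, 0, 0, 0, 0]
    - [0, 0, 0, 0, 0, 0]
    - [0, 0, 0, 0, 0, 0]
    - [0, 0, 0, 0, 0, 0]
    - [0, 0, 0, 0, 0, 0]
  fingers: 0.3
  newtons: 12

```text
time_s: 35.95
position: [369.1, -298.6, 26.0]
tool_rot: [0.0, 1.0, 0.0, -0.0]
force: [-0.3, 0.0, -0.5]
grip_width: 0.508
finger_force: 12.0
```

Call:
move_arm:
  motion:
    - [0, 0, -10, 0, 0, 0]
    - [0, 0, -25, 0, 0, 0]
    - [0, 0, -40, 0, 0, 0]
    - [0, 0, -40, 0, 0, 0]
    - [0, 0, -40, 0, 0, 0]
    - [0, 0, -40, 0, 0, 0]
    - [0, 0, -30, 0, 0, 0]
    - [0, 0, -10, 0, 0, 0]
    - [0, 0, 0, 0, 0, 0]
    - [0, 0, 0, 0, 0, 0]

```text
time_s: 36.95
position: [368.8, -298.2, 259.9]
tool_rot: [0.0, 1.0, 0.001, -0.001]
force: [0.4, -0.5, -1.4]
grip_width: 0.501
finger_force: 12.0
```

Call:
move_arm:
  motion:
    - [-10, 4, 0, 0, 0, 0]
    - [-25, 10, 0, 0, 0, 0]
    - [-35, 15, 0, 0, 0, 0]
    - [-35, 15, 0, 0, 0, 0]
    - [-35, 15, 0, 0, 0, 0]
    - [-32, 14, 0, 0, 0, 0]
    - [-22, 9, 0, 0, 0, 0]
    - [-12, 5, 0, 0, 0, 0]
    - [-6, 2, 0, 0, 0, 0]
    - [0, 0, 0, 0, 0, 0]
    - [0, 0, 0, 0, 0, 0]
    - [0, 0, 0, 0, 0, 0]

```text
time_s: 38.15
position: [580.5, -210.1, 261.2]
tool_rot: [0.0, 1.0, 0.0, 0.0]
force: [-0.3, -0.8, -0.4]
grip_width: 0.504
finger_force: 12.0
```

Run:
```python
from h import *;from cell import r
s,f=wrist(r);print(s["time_s"],s["position"],s["force"])
z=s["position"][2]
slices(s,f,s["position"][:2],23.5,((z+12,z+22),))
slices(s,f,(582,-209),42,((130,142),(155,172)))
g=r.grab_frame("scene");u,v=map(int,project(g,np.array([582,-208,190.])))
cv2.imwrite("pics/s9.png",np.hstack([cv2.resize(g["image"][v-50:v+50,u-45:u+45,::-1],(360,400)),cv2.resize(f["image"][100:350,120:390,::-1],(432,400))]))
```

```text
38.15 [ 580.48437447 -210.11910897  261.18466655] [-0.32204801 -0.77290433 -0.38087232]
273.18466654936867 283.18466654936867 3267 [ 580.5 -210.1] 23.5 zmed 279.1
130 142 1500 [ 581.6 -209.1] 33.6 zmed 135.9
155 172 10 [ 576.6 -208.6] 3.6 zmed 158.2
```

View pics/s9.png

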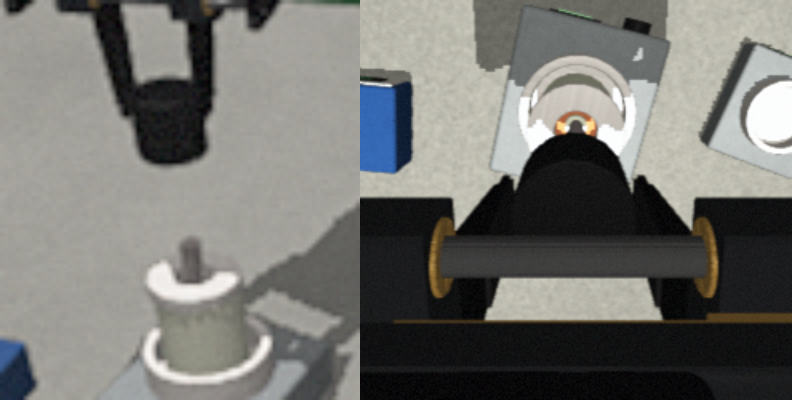

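The cap is held level at (170,120) in the left half, above the seated lid and knob. I correct by about 1 mm and lower.

Call:
move_arm:
  motion:
    - [-0.7, 1, 0, 0, 0, 0]
    - [0, 0, 12, 0, 0, 0]
    - [0, 0, 20, 0, 0, 0]
    - [0, 0, 20, 0, 0, 0]
    - [0, 0, 15, 0, 0, 0]
    - [0, 0, 12, 0, 0, 0]
    - [0, 0, 8, 0, 0, 0]
    - [0, 0, 4, 0, 0, 0]
    - [0, 0, 2, 0, 0, 0]
    - [0, 0, 0, 0, 0, 0]
    - [0, 0, 0, 0, 0, 0]
    - [0, 0, 0, 0, 0, 0]

```text
time_s: 39.45
position: [582.0, -208.7, 168.5]
tool_rot: [-0.0, 1.0, -0.0, 0.0]
force: [0.3, -0.5, -0.7]
grip_width: 0.501
finger_force: 12.0
```

Call:
move_arm:
  motion:
    - [0, 0, 1.5, 0, 0, 0]
    - [0, 0, 1, 0, 0, 0]
    - [0, 0, 1, 0, 0, 0]
    - [0, 0, 0.5, 0, 0, 0]
    - [0, 0, 0, 0, 0, 0]
    - [0, 0, 0, 0, 0, 0]
    - [0, 0, 0, 0, 0, 0]

```text
time_s: 40.15
position: [581.9, -208.6, 164.0]
tool_rot: [-0.0, 1.0, 0.0, 0.0]
force: [-0.2, 0.7, -0.4]
grip_width: 0.5
finger_force: 12.0
```

Call:
move_arm:
  motion:
    - [0.5, 0, 0.7, 0, 0, 0]
    - [0, 0, 0.6, 0, 0, 0]
    - [0, 0, 0.6, 0, 0, 0]
    - [0, 0, 0, 0, 0, 0]
    - [0, 0, 0, 0, 0, 0]
    - [0, 0, 0, 0, 0, 0]

```text
time_s: 40.75
position: [581.4, -208.6, 162.1]
tool_rot: [0.0, 1.0, 0.0, 0.0]
force: [0.3, -0.1, -0.7]
grip_width: 0.497
finger_force: 12.0
```

Call:
move_arm:
  motion:
    - [0, 0, 0.4, 0, 0, 0]
    - [0, 0, 0, 0, 0, 0]
    - [0, 0, 0, 0, 0, 0]
    - [0, 0, 0, 0, 0, 0]

```text
time_s: 41.15
position: [581.4, -208.6, 161.9]
tool_rot: [-0.0, 1.0, -0.0, 0.0]
force: [-0.7, 1.8, 4.3]
grip_width: 0.501
finger_force: 12.0
```

Call:
move_arm:
  motion:
    - [0, 0, 0, 0, 0, 0]
    - [0, 0, 0, 0, 0, 0]
    - [0, 0, 0, 0, 0, 0]
    - [0, 0, 0, 0, 0, 0]
    - [0, 0, 0, 0, 0, 0]
    - [0, 0, -10, 0, 0, 0]
    - [0, 0, -30, 0, 0, 0]
    - [0, 0, -40, 0, 0, 0]
    - [0, 0, -40, 0, 0, 0]
    - [0, 0, -10, 0, 0, 0]
    - [0, 0, 0, 0, 0, 0]
    - [0, 0, 0, 0, 0, 0]
  fingers: 1

```text
time_s: 42.35
position: [580.9, -208.4, 290.7]
tool_rot: [0.0, 1.0, 0.0, -0.001]
force: [-0.2, -0.2, -1.1]
grip_width: 1.005
finger_force: 0.0
```

Run:
```python
from h import *;from cell import r
s,f=wrist(r,"w10");print(s["time_s"],s["position"],s["force"])
slices(s,f,(582,-209),42,((130,142),(172,188)))
g=r.grab_frame("scene");u,v=map(int,project(g,np.array([582,-208,110.])))
cv2.imwrite("pics/s10.png",np.hstack([cv2.resize(g["image"][v-50:v+50,u-45:u+45,::-1],(360,400)),cv2.resize(f["image"][100:350,120:390,::-1],(432,400))]))
```

```text
42.35 [ 580.94947784 -208.40127981  290.74321055] [-0.15710729 -0.21444896 -1.11981337]
130 142 814 [ 582.  -209.3] 33.8 zmed 135.9
172 188 1612 [ 582.2 -209. ] 24.2 zmed 179.9
```

View pics/s10.png

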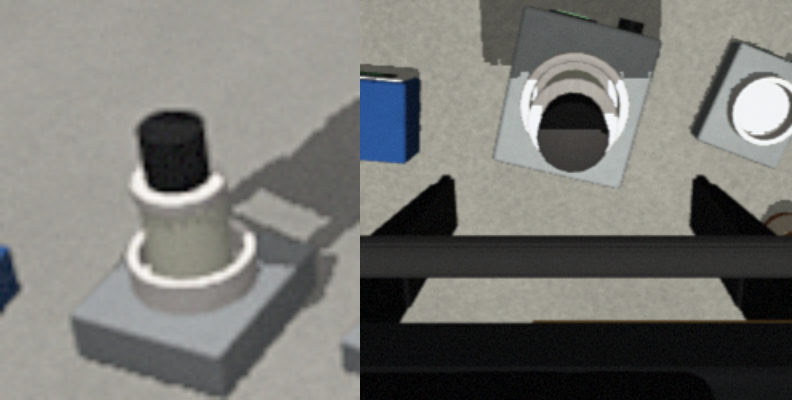

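The whole stack is upright and the gripper is clear of it. The cap at (172,150) is centred on the lid at (582.2, -209.0), with its top at 179.9 mm. I hand in.

```bash
python3 -c "
from cell import r
print(r.hand_in())"
```

```text
the job is handed in; nothing more can be done
None
```

The corrosion test cell is assembled on the heating block and handed in at about 42 s of the 128 s allowed; the last measurements showed every part seated and centred to within 1 mm, but the hand-in returned no verdict.

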